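# Settle the unbalanced flywheel on the balancing rollers

### The job

Swing the blue cover of the balancing stand fully open until it meets its stop, then roll the red flywheel along its rails, without lifting it off them, until it drops between the rollers. Let go and leave it to settle with the brass counterweight at the bottom and the wheel still (if it sticks the wrong way up, nudge its rim), and leave the other things on the bench where they are.

Things in the scene. Friction and masses are not known exactly. Their poses are not given: they have to be found in the camera images.
- stand: Green balancing stand, screwed down, base 360 x 140 x 10 mm. Origin: centre of the base's underside; x runs along the two rails from the parked wheel to the rollers, z up. Rails 12 mm wide, centred at y = +-26 mm, level tops at z = 80 mm, from x = -150 to 48 mm; rear stops on them reach z = 98 mm at x = -154 mm. A 19 mm gap in both at x = -105 mm parks the flywheel's mandrel.
- roller_dip (a point): Where the mandrel axis rests between the rollers: stand x = 70, z = 91 mm. Two pairs of free steel rollers, radius 20 mm, axes along y at x = 48 and 92 mm, tops flush with the rails, at y = +-46 mm. A mandrel pushed past x = 48 mm rolls down into the dip by itself; the unbalanced wheel then swings for 1 to 4 s. Now and then it sticks with its weight on top: a light drag on the rim frees it.
- wheel: Red-rimmed flywheel, 110 mm diameter, 20 mm thick (28 mm across its aluminium faces), on a steel mandrel 36 mm thick, 136 mm long with round ends; loose, 0.38 kg in all. Origin: centre, on the mandrel axis, which is its y axis. Parked 95 mm up (98 on the level rails), held by friction. 5 to 15 N of push at the rim at mandrel height, from behind, moves it; being unbalanced it may run 40 mm ahead of the push.
- weight_centre (a point): Centre of the brass counterweight (20 mm diameter slug through the wheel, 80 g), clamped in the wheel 34 mm from the mandrel axis: the heavy side. A yellow paint mark stands on the wheel's faces at the opposite side.
- cover (a joint): Angle of the blue steel cover over the rollers, rad: 0 shut (flat), 1.80 fully open against its stop, leaning back beyond upright. Stiff hinge: it stays where left and needs 2 to 3 N at the handle. Plate 120 mm from hinge to free edge, 130 mm wide, 3 mm thick; shut, its top is 86 mm above the bench.
- cover_handle (a point): Centre of the cover's black bar handle: 12 mm thick, 40 mm long along the stand's y, on two thin feet, its centre 30 mm above the plate near the free edge; 105 mm from the hinge axis along the plate and 28 mm above it. Its two flat ends are free to be pinched; the bar can turn between the fingers.
- cover_hinge (a point): Middle of the cover's hinge axis, which runs along the stand's y axis, at stand x = 140 mm, z = 88 mm. Opening turns the cover about the stand's +y axis: the free edge rises and goes over towards +x.
- wax_block: Yellow wax block, 90 x 50 x 28 mm, loose; leave alone. Origin: centre of its underside.
- jar: Glass jar with a steel twist cap, 66 mm diameter, 85 mm tall, loose; leave alone. Origin: centre of its underside.
- scraper: Black groove scraper with steel tips, 154 x 35 x 14 mm, loose; leave alone. Origin: centre of its underside.
- bristle_brush: Bamboo-handled bristle brush, 210 x 50 x 36 mm, loose; leave alone. Origin: under its middle.
- file_guide: Aluminium file guide (angle piece), 110 x 45 x 43 mm, loose; leave alone. Origin: centre of its underside.
- cork_block: Cork block, 80 x 45 x 30 mm, loose; leave alone. Origin: centre of its underside.
There are look-alikes about, which are no part of the job. Leave any purple look-alike of the wheel alone.

How it is judged:
By the outcome, as a careful person would: the job done as asked, in the order asked, and still so for the second after the job is handed in, with the robot touching nothing.
It also fails if it takes over 72 s, if anything falls off the work surface, if the arm or the gripper's body presses on something with over 40 N, if the wrist force passes 120 N, or if a joint passes its speed limit or range.

### The arm

A 6-joint arm with a two-finger parallel gripper is mounted at the origin on the work surface. World frame = base frame: x ahead of the robot, y to its left, z up, the work surface at z = 0. Lengths are in mm, angles in rad, forces in N, time in s.
With the tool pointing down it reaches from about 250 to 775 mm from the base axis. Payload 4 kg.
Tool frame: the origin (TCP) lies at the very end of the fingers, on their centre line; the grasp point (between the pads) lies 19 mm behind it (arm.tcp_to_grasp is the distance from the TCP to the grasp point, in mm); y points along the fingers, x is the direction in which the jaws open and shut, and the axes are right-handed (so a half turn about y gives the same grasp; the last joint's range is limited). The gripper opens to 94 mm and grips with 3 to 60 N. Pads are 16 mm wide; open, the fingers measure 119 mm over their backs; the gripper's body (75 mm by 177 mm) begins 78 mm behind the grasp point.
Start: joints at [-1.3, 0.087, 1.371, -0, 1.684, -0.103], TCP at [200.834, -512.041, 205.506] pointing down, gripper open.
Joint ranges: [-3.1, 3.1], [-0.76, 2.03], [0.27, 2.55], [-1.08, 4.22], [0.17, 2.65], [-2.57, 2.57]. Speed limits (rad/s): [2.79, 2.79, 3.14, 3.14, 3.14, 3.14].

### API

Orientations are given as a unit quaternion [w, x, y, z].
In Python, from workcell import get_obs, vision, arm gives the robot as it stands. The module is installed in compiled form; this text tells all that it offers.
- The arm moves only by the tool send_rows, never from a script. Its arguments are lists of equal length, an entry for each row: "travel": the shift along the tool's x, y, z in cm, a list of three; "spin": the turn about the tool's y in degrees. In form: {"travel": [[tx, ty, tz], ...], "spin": [spin, ...]}. A call has 1 to 10 rows; each row is the pose to reach, as a shift and turn from the pose commanded when the call began, along the tool's axes at that moment; what a row does not reach only later rows make up. A row lasts 1/8 s, in which the tool goes at most 62.5 mm and 10.7 degrees, less where a joint would pass 70% of its speed; a pose out of reach is approached as far as the arm can. A call with a gripper value outside its range is refused whole. "hand" is the opening, from 0 (shut) to 1 (fully open), set as the call begins (left out, the last holds). The fingers move at their own pace and stop on an object; "grip_force" is the grip in N (left out, the last holds). Time passes only in rows, so rows that repeat a pose let the fingers close. It gives the time, the measured TCP pose, the force and the opening at its end, in the units of the state.
- get_obs(): the state, without advancing time (a new reading comes with each control period).
- vision.grab_frame(name): name is "side" or "top" or "wrist"; returns a dict with "img" (480x640x3 uint8, red, green, blue), "z_map" (480x640 float32, mm along the optical axis (not along the pixel's ray), 0 where there is no reading), "mtx" (3x3 intrinsics, pixels), "world_from_camera" (4x4, takes a point from camera to world coordinates). Camera axes: x right, y down, z forward; pixel columns grow to the right and rows downward; lengths in mm; the calibration is good to about 2 mm. A picture is of the moment at which its call begins.
- arm.close_job(): hands the job in, once; it reports no verdict.
The state is a dict: "t": time; "joint_pos": joint angles; "joint_vel": joint speeds; "joint_torque": joint torques, N m; "tool_pos": TCP position; "ee_rot": TCP orientation; "force": force on the tool from outside, world axes, zero at the start; "moment": the same for the moment, N m; "width": finger opening in mm.
Only numpy, scipy, OpenCV 4.12 (cv2) and the standard library are available. Lean on these libraries where they do the work, as an engineer would, in place of code of your own. Each camera call takes 0.05 s, during which the arm holds its last target.

## Working session

There is one attempt and no reset: what is moved stays moved. The work goes in short steps, Python scripts to look and compute and a tool call to move; the robot and the scene stay as the last step left them, time stands still between calls to the robot, and variables do not carry over. Pictures are saved under pics/ and viewed, and the job is handed in when it is done.

Besides the shell and the picture viewer there is one more tool, called after "Call:" by a JSON object that holds its "name" and its "arguments", one argument or row to a line. send_rows: Moves the arm, as the interface text tells. Its arguments: {"type":"object","properties":{"travel":{"type":"array","items":{"type":"array","items":{"type":"number"}}},"spin":{"type":"array","items":{"type":"number"}},"hand":{"type":"number"},"grip_force":{"type":"number"}},"required":["travel","spin"]}

```bash
mkdir -p pics
cat > h.py <<'E'
import numpy as np, cv2
from workcell import get_obs, vision, arm
def grab(n,tag):
    f=vision.grab_frame(n); np.savez(f'pics/{tag}.npz',**{k:np.asarray(f[k]) for k in f})
    cv2.imwrite(f'pics/{tag}.png',f['img'][:,:,::-1]); return f
def load(tag): return dict(np.load(f'pics/{tag}.npz'))
def world(f):
    z=f['z_map'].astype(float); K=f['mtx']; v,u=np.mgrid[:480,:640]
    p=np.stack([(u-K[0,2])/K[0,0]*z,(v-K[1,2])/K[1,1]*z,z],-1)
    T=f['world_from_camera']; return p@T[:3,:3].T+T[:3,3]
def proj(f,P):
    T=np.linalg.inv(f['world_from_camera']); q=np.atleast_2d(P)@T[:3,:3].T+T[:3,3]; q=q@f['mtx'].T; return q[:,:2]/q[:,2:]
E
python3 - <<'E'
from h import *
for n in ['top','side','wrist']:
    f=grab(n,n+'0'); print(n,f['world_from_camera'].round(3).tolist())
o=get_obs(); print(o)
E
```

```text
top [[-0.003, -0.99, 0.144, 308.161], [-1.0, 0.002, -0.009, 11.485], [0.008, -0.144, -0.99, 1414.27], [0.0, 0.0, 0.0, 1.0]]
side [[-0.966, -0.19, 0.174, 311.243], [-0.257, 0.66, -0.706, 865.329], [0.019, -0.727, -0.687, 917.194], [0.0, 0.0, 0.0, 1.0]]
wrist [[0.364, -0.893, -0.265, 279.297], [-0.931, -0.349, -0.102, -481.644], [-0.001, 0.284, -0.959, 383.409], [0.0, 0.0, 0.0, 1.0]]
{'t': 0.15, 'joint_pos': array([-1.30005786e+00,  8.78233165e-02,  1.37189696e+00, -5.24506841e-06,
        1.68360797e+00, -1.03132401e-01]), 'joint_vel': array([-0.00053776, -0.00189518, -0.00398714, -0.00173877, -0.00166153,
       -0.00097035]), 'joint_torque': array([ 1.26127125e-03, -3.40642440e+01, -3.02793825e+01,  7.18254782e-02,
        3.05245235e-02, -1.07030485e-04]), 'tool_pos': array([ 200.73579946, -511.60628633,  204.55738418]), 'ee_rot': array([ 0.5846078 , -0.58381851,  0.39883481, -0.39789504]), 'force': array([-1.21700853,  0.73687762,  0.306941  ]), 'moment': array([0.0022744 , 0.00051253, 0.02136728]), 'width': 94.2022000048096}
```

View pics/top0.png

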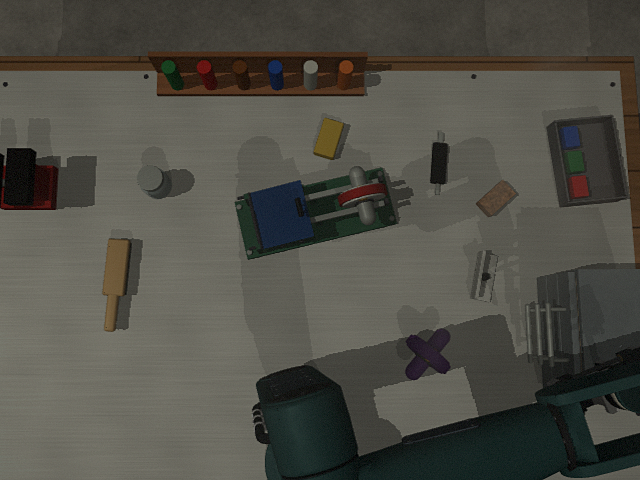

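View pics/side0.png

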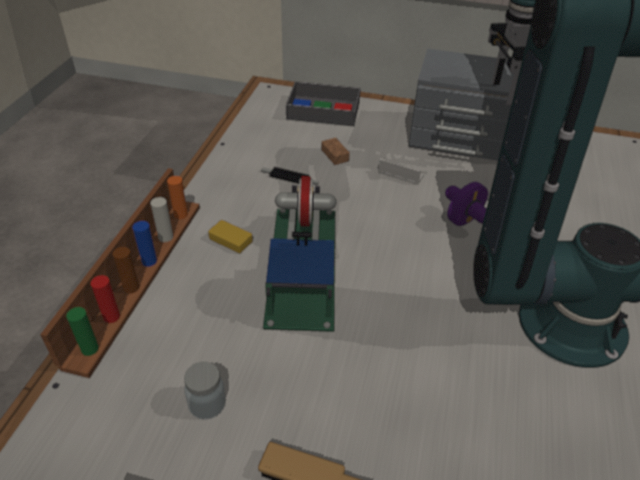

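The top view shows the red flywheel at (362,195) on the green stand and the blue cover at (283,215). The purple look-alike at (428,353) is to be left alone. Next I measure the stand pose.

Run:
```python
from h import *
f=load('top0'); P=world(f); img=f['img'].astype(int); R,G,B=img[...,0],img[...,1],img[...,2]
roi=np.zeros((480,640),bool); roi[150:275,220:420]=1
blue=roi&(B>R+30)&(B>G+20)&(abs(P[...,2]-86)<8)
green=roi&(G>R+12)&(G>B+5)&(abs(P[...,2]-10)<6)
red=roi&(R>G+50)&(R>B+50)
for n,m in [('blue',blue),('green',green),('red',red)]:
    p=P[m]; r=cv2.minAreaRect(p[:,:2].astype(np.float32)); print(n,m.sum(),p[:,2].mean().round(1),p[:,2].max().round(1),r, cv2.boxPoints(r).round(1).tolist(), p.mean(0).round(1))
c=cv2.resize(f['img'][150:275,220:420],None,fx=4,fy=4,interpolation=cv2.INTER_CUBIC)
cv2.imwrite('pics/top0c.png',np.clip(c[:,:,::-1]*1.6,0,255))
f=load('side0');c=cv2.resize(f['img'][160:340,220:400],None,fx=3.3,fy=3.3,interpolation=cv2.INTER_CUBIC)
cv2.imwrite('pics/side0c.png',np.clip(c[:,:,::-1]*1.6,0,255))
```

```text
blue 325 89.2 94.0 ((542.5048217773438, 65.27491760253906), (128.09820556640625, 112.42591857910156), 14.254666328430176) [[466.6000061035156, 104.0], [494.29998779296875, -5.0], [618.4000244140625, 26.600000381469727], [590.7000122070312, 135.5]] [527.4  74.3  89.2]
green 1697 9.3 16.0 ((560.685302734375, -10.508895874023438), (139.62818908691406, 358.029541015625), 13.564692497253418) [[450.79998779296875, 147.10000610351562], [534.7999877929688, -200.89999389648438], [670.5, -168.1999969482422], [586.5999755859375, 179.89999389648438]] [545.9   6.2   9.3]
red 215 142.3 155.6 ((579.5757446289062, -96.71504211425781), (19.78631019592285, 66.08611297607422), 14.54679012298584) [[561.7000122070312, -67.19999694824219], [578.2999877929688, -131.1999969482422], [597.5, -126.19999694824219], [580.9000244140625, -62.20000076293945]] [579.  -95.  142.3][ WARN:0@0.884] global loadsave.cpp:1063 imwrite_ Unsupported depth image for selected encoder is fallbacked to CV_8U.
```

View pics/top0c.png

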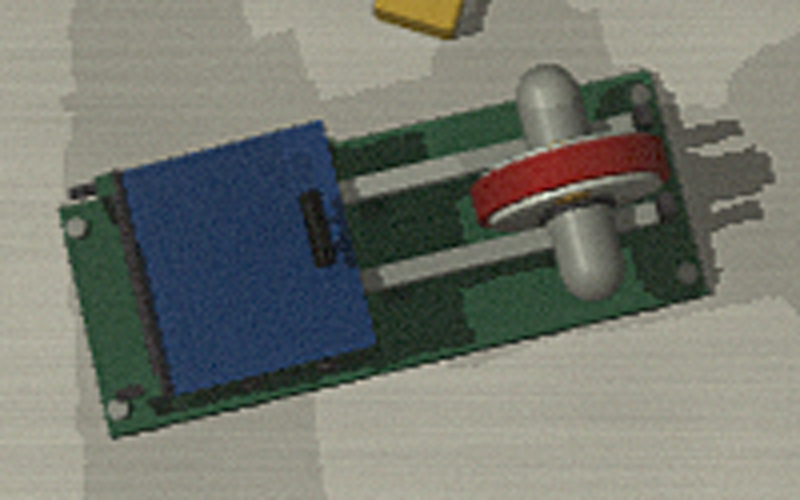

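View pics/side0c.png

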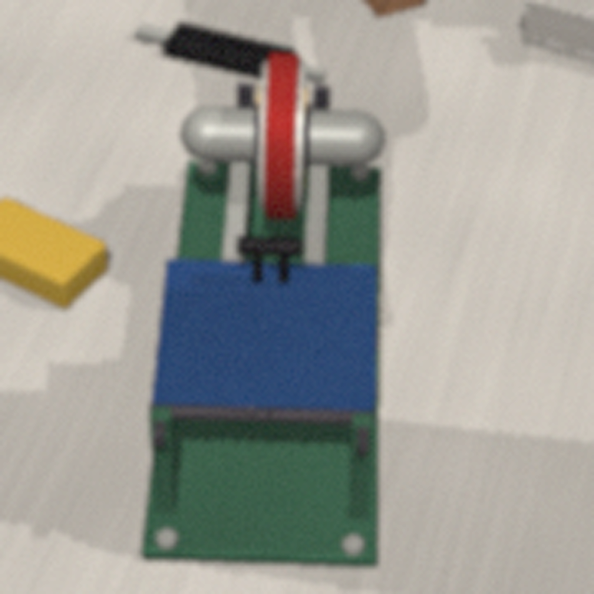

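```bash
cat >> h.py <<'E'
from scipy.spatial.transform import Rotation as Ro
C=np.array([560.7,-10.5,0]); YAW=103.56
RS=Ro.from_euler('z',YAW,degrees=True).as_matrix()
def S2W(s): return C+np.atleast_2d(s)@RS.T
def W2S(w): return (np.atleast_2d(w)-C)@RS
def tool():
    o=get_obs(); q=o['ee_rot']; return o,Ro.from_quat([q[1],q[2],q[3],q[0]]).as_matrix(),o['tool_pos']
E
python3 - <<'E'
from h import *
o,R,p=tool(); print(R.round(3))
Rs=RS.T@R; print('tool axes in stand\n',Rs.round(3))
t=S2W([35,0,160-0])[0]; print('target',t,'travel cm',(R.T@(t-p)/10).round(2))
a=np.degrees(np.arctan2(Rs[1,0],Rs[0,0])); print('tool x angle in stand',a)
f=load('top0'); pts=S2W([[35,0,116],[35,20,116],[35,-20,116],[20,65,86],[20,-65,86],[140,65,86],[140,-65,86],[-105,68,95],[-105,-68,95],[180,70,10],[180,-70,10],[-180,70,10],[-180,-70,10]])
im=cv2.resize(f['img'][150:275,220:420],None,fx=4,fy=4)[:,:,::-1].copy()
for u in proj(f,pts): cv2.drawMarker(im,tuple(((u-[220,150])*4+2).astype(int).tolist()),(0,255,255),0,14,1)
cv2.imwrite('pics/chk.png',im)
E
```

```text
[[ 0.365 -0.     0.931]
 [-0.931  0.002  0.365]
 [-0.002 -1.     0.   ]]
tool axes in stand
 [[-0.991  0.002  0.137]
 [-0.137  0.    -0.991]
 [-0.002 -1.     0.   ]]
target [552.49377753  23.52437234 160.        ] travel cm [-36.96   4.53  52.29]
tool x angle in stand -172.13880248408003
```

View pics/chk.png

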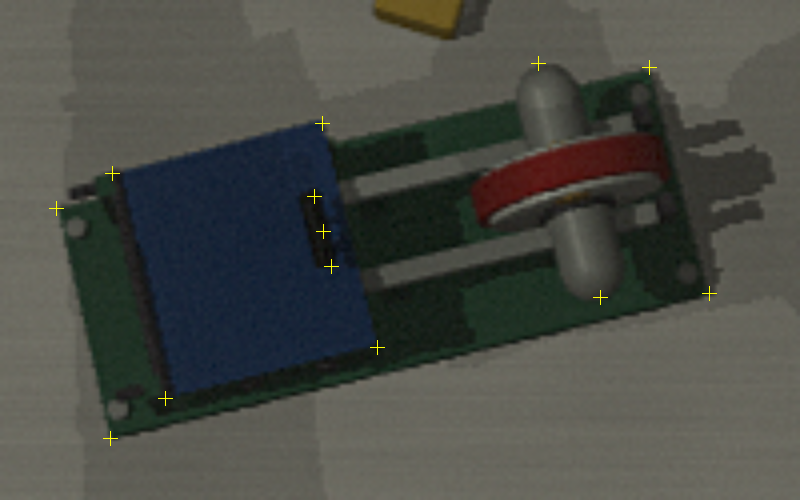

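The projected stand model fits to about 1 px, with the handle near crop (318,228). Moving above the handle.

Call:
{"name": "send_rows", "arguments": {
  "travel": [
    [-1.8,0,2.6],
    [-4.8,0,6.8],
    [-8.5,0,12],
    [-12.2,0,17.2],
    [-15.9,0,22.5],
    [-19.6,0,27.7],
    [-23.3,0,32.9],
    [-27,0,38.2],
    [-30.7,0,43.4],
    [-33,0,47]
  ],
  "spin": [-3,-10,-19,-28,-37,-46,-55,-64,-73,-82.1],
  "hand": 0.9
}}

```text
t: 1.4
tool_pos: [518.6, -30.9, 205.2]
ee_rot: [-0.702, 0.702, 0.085, -0.086]
force: [-0.1, -0.4, 1.3]
width: 84.9
```

Run:
```python
from h import *
o,R,p=tool(); print(o['t'],p,(RS.T@R).round(3),W2S(p), o['width'])
t=S2W([35,0,160-0])[0]; print('travel cm',(R.T@(t-p)/10).round(2))
f=grab('wrist','wr1')
```

```text
1.4 [518.57805106 -30.94570731 205.23092824] [[ 0.006 -0.     1.   ]
 [-1.     0.     0.006]
 [-0.    -1.    -0.   ]] [[ -9.99972212  45.74156848 205.23092824]] 84.9247987392383
travel cm [4.6  4.52 4.47]
```

View pics/wr1.png

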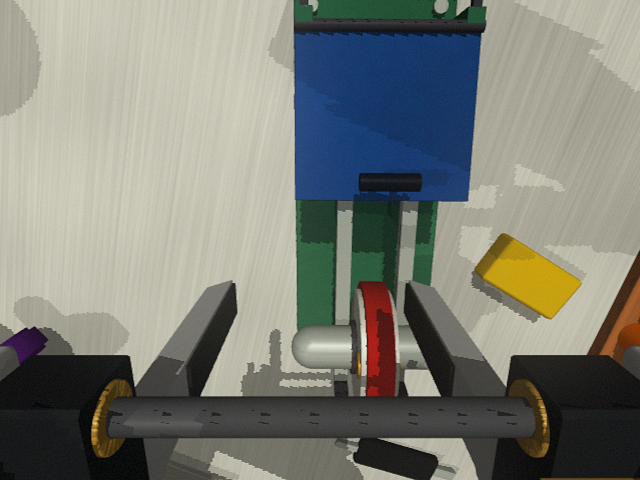

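The wrist view shows the cover handle at (390,182), the free edge of the cover at row ~198, and the hinge at row ~27. I'm refining the handle position from depth.

Run:
```python
from h import *
f=load('wr1'); P=world(f); img=f['img'].astype(int)
s=W2S(P.reshape(-1,3)).reshape(480,640,3)
m=np.zeros((480,640),bool); m[165:198,350:430]=1; m&=(s[...,2]>108)&(s[...,2]<130)
print('handle',s[m].min(0),s[m].max(0),np.median(s[m],0))
b=(img[...,2]>img[...,0]+40)&(abs(s[...,2]-86)<8); b[:, :250]=0; b[:,520:]=0; b[230:]=0
w=s[b]; print('plate',np.percentile(w,1,axis=0),np.percentile(w,99,axis=0)); r=cv2.minAreaRect(w[:,:2].astype(np.float32)); print(r)
r=(img[...,0]>img[...,1]+60)&(img[...,0]>img[...,2]+60); r[:,:340]=0;r[:,420:]=0
w=s[r&(s[...,2]>100)]; print('wheel',np.percentile(w,1,axis=0),np.percentile(w,99,axis=0))
mm=s[330:365,300:345].reshape(-1,3); print('mandrel', np.percentile(mm,99,axis=0), mm[mm[:,2]>108].mean(0))
```

```text
handle [ 30.63204332 -21.08393234 120.38767222] [ 42.8225426   18.95116628 129.99911926] [ 4.10276444e+01 -9.99793983e-03  1.28678135e+02]
plate [ 47.32587106 -64.03781062  85.38488655] [133.52469194  62.25816214  93.9158215 ]
((80.38348388671875, -1.082672119140625), (129.4700469970703, 108.989013671875), 89.84537506103516)
wheel [-111.94812469   -8.0781535   101.27660176] [-51.95068801  10.88198577 150.72598272]
mandrel [-88.64973786  60.7453655  113.9399913 ] [-101.67686518   42.55958513  113.0390206 ]
```

Run:
```python
from h import *
f=load('wr1'); P=world(f); img=f['img'].astype(int)
s=W2S(P.reshape(-1,3)).reshape(480,640,3)
for v in range(170,196,3): print(v,s[v,390].round(1), s[v,330].round(1),img[v,390])
for v in range(40,200,20): print(v,s[v,330].round(1))
f=load('top0'); s=W2S(world(f).reshape(-1,3)).reshape(480,640,3)
for u in range(252,312,4): print(u,s[215,u].round(1),f['img'][215,u])
```

```text
170 [41.2 -6.4 95.2] [40.9 37.7 94.2] [19 50 97]
173 [ 42.7  -0.9 126.6] [38.9 37.8 95.7] [21 27 36]
176 [ 41.   -0.6 128.9] [36.8 37.7 96.1] [20 23 29]
179 [ 39.4  -0.4 131. ] [34.6 37.7 96.4] [31 34 38]
182 [ 37.5  -0.4 131.4] [32.2 37.7 95.5] [28 28 33]
185 [ 35.5  -0.5 131.3] [30.1 37.7 96.3] [18 23 29]
188 [ 33.5  -0.7 131.2] [27.9 37.6 96. ] [16 19 23]
191 [ 31.3  -1.1 129.5] [25.7 37.6 96.8] [16 24 43]
194 [23.7 -7.1 96.8] [23.5 37.6 96.9] [17 35 63]
40 [129.2  38.6  87. ]
60 [116.3  38.5  88.4]
80 [103.3  38.4  88.7]
100 [89.9 38.2 90.3]
120 [76.3 38.1 91.4]
140 [62.4 38.  93.6]
160 [48.3 37.9 95.1]
180 [33.5 37.7 94.2]
252 [141.7 -12.8  92.3] [36 33 35]
256 [133.4 -11.9  85.8] [22 29 40]
260 [124.8  -9.7  86.5] [29 41 56]
264 [116.2  -7.7  86.2] [21 35 56]
268 [107.6  -5.6  86. ] [22 37 57]
272 [98.9 -2.9 89.5] [26 37 55]
276 [90.3 -0.8 89.6] [30 40 58]
280 [81.7  0.6 85.6] [23 37 55]
284 [73.2  4.3 94.6] [19 32 52]
288 [64.6  6.8 96.9] [18 32 51]
292 [56.   8.1 92.3] [16 32 51]
296 [47.6 11.  97.2] [21 35 53]
300 [ 40.1  18.8 130.3] [25 21 22]
304 [30.3 14.5 93.3] [19 29 44]
308 [22.  17.4 97.9] [12 20 25]
```

The cover starts about 0.09 rad open, with the handle centre at stand (38,−0.5,125). Descending around its ends.

Call:
{"name": "send_rows", "arguments": {
  "travel": [
    [2.3,0,2.4],
    [4.65,0,4.77],
    [4.65,3,4.77],
    [4.65,6,4.77],
    [4.65,8.5,4.77],
    [4.65,9.7,4.77],
    [4.65,9.7,4.77]
  ],
  "spin": [0,0.2,0.4,0.4,0.4,0.4,0.4],
  "hand": 0.8
}}

```text
t: 2.33
tool_pos: [551.3, 23.9, 107.6]
ee_rot: [0.703, -0.702, -0.08, 0.081]
force: [0.3, 0.5, 0.9]
width: 75.2
```

Run:
```python
from h import *
o,R,p=tool(); print(o['t'],p,(RS.T@R).round(3),W2S(p), o['width'],o['force'])
f=grab('wrist','wr2')
```

```text
2.325 [551.30902865  23.88243214 107.61427385] [[-0.008  0.     1.   ]
 [-1.     0.002 -0.008]
 [-0.002 -1.     0.   ]] [[ 35.62585923   1.06777197 107.61427385]] 75.22856024685669 [0.29584093 0.48174073 0.86404929]
```

View pics/wr2.png

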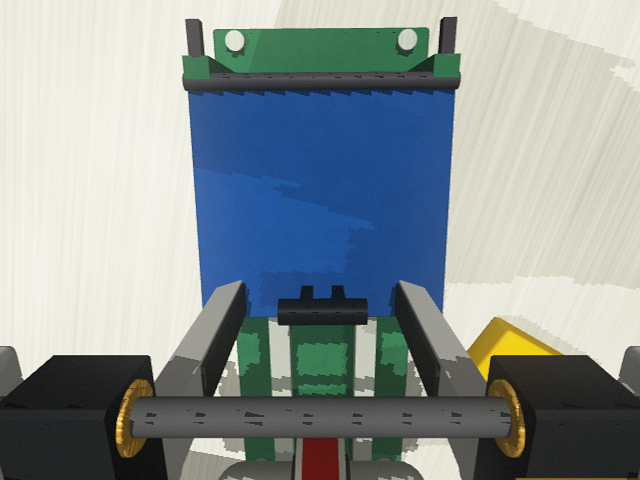

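Run:
```python
from h import *
o,R,p=tool(); f=load('wr2'); g=p-R[:,1]*19
print(W2S(p),proj(f,np.array([p,g,g+R[:,2]*8,g-R[:,2]*8,g+R[:,0]*37])))
s=W2S(world(f).reshape(-1,3)).reshape(480,640,3)
for v in range(296,330,3): print(v,s[v,323].round(1))
print(s[312,270:376:6,1].round(1),s[312,270:376:6,2].round(1))
```

```text
[[ 35.42631299   0.30821444 108.8185875 ]] [[319.73257525 298.28588823]
 [319.59866644 316.21036251]
 [319.57263633 300.04432012]
 [319.62403178 331.96355515]
 [401.34911467 316.21993872]]
296 [31.  -1.4 96.6]
299 [ 43.4  -1.3 126.6]
302 [ 42.9  -1.3 128.8]
305 [ 41.4  -1.3 128.6]
308 [ 40.4  -1.3 129.6]
311 [ 39.4  -1.2 130.6]
314 [ 38.6  -1.2 131.8]
317 [ 37.4  -1.2 132.3]
320 [ 35.8  -1.2 132.2]
323 [ 33.5  -1.2 130.5]
326 [-35.1  -1.3   9.4]
329 [-37.1  -1.3  10.5]
[ 27.3  24.   17.   14.3  11.7   8.9   6.3   3.6   1.   -1.7  -4.3  -7.
  -9.7 -12.3 -14.9 -17.6 -20.2 -27.8] [ 96.9  97.1 130.5 130.5 130.1 131.6 131.4 131.4 131.6 131.  132.  131.8
 130.7 131.  131.8 131.1 131.2  96.1]
```

The handle is at (323,311), centred between the fingertips. A small shift, then close.

Call:
{"name": "send_rows", "arguments": {
  "travel": [
    [0.2,0,0.3],
    [0.2,0,0.3],
    [0.2,0,0.3],
    [0.2,0,0.3],
    [0.2,0,0.3],
    [0.2,0,0.3]
  ],
  "spin": [0,0,0,0,0,0],
  "hand": 0.3,
  "grip_force": 15
}}

```text
t: 3.12
tool_pos: [551.7, 26.8, 108.0]
ee_rot: [-0.702, 0.703, 0.079, -0.082]
force: [-4.6, -2.8, 1.7]
width: 39.8
```

Run:
```python
from h import *
o,R,p=tool(); print(o['t'],W2S(p), o['width'],o['force'],(RS.T@R).round(3).tolist())
def H(t): return np.array([140-105*np.cos(t)+28*np.sin(t),88+105*np.sin(t)+28*np.cos(t)])
h0=H(0.095); print(h0)
for t in np.linspace(0.095,1.80,19): 
    d=(H(t)-h0)/10; print(round(t,2),'ty %.2f tz %.2f'%(-d[1],d[0]))
```

```text
3.125 [[3.83234998e+01 1.79643642e-02 1.08005476e+02]] 39.8179900872066 [-4.62709501 -2.80233712  1.70323506] [[-0.008, -0.0, 1.0], [-1.0, 0.004, -0.008], [-0.004, -1.0, -0.0]]
[ 38.12945698 125.8337477 ]
0.1 ty -0.00 tz 0.00
0.19 ty -0.95 tz 0.40
0.28 ty -1.85 tz 0.89
0.38 ty -2.70 tz 1.47
0.47 ty -3.50 tz 2.12
0.57 ty -4.23 tz 2.85
0.66 ty -4.89 tz 3.64
0.76 ty -5.47 tz 4.49
0.85 ty -5.97 tz 5.39
0.95 ty -6.38 tz 6.33
1.04 ty -6.70 tz 7.31
1.14 ty -6.92 tz 8.31
1.23 ty -7.05 tz 9.33
1.33 ty -7.08 tz 10.36
1.42 ty -7.02 tz 11.39
1.52 ty -6.85 tz 12.41
1.61 ty -6.60 tz 13.40
1.71 ty -6.25 tz 14.37
1.8 ty -5.81 tz 15.30
```

Gripped (39.8 mm). Swinging along the arc, first half.

Call:
{"name": "send_rows", "arguments": {
  "travel": [
    [0,-0.95,0.4],
    [0,-1.85,0.9],
    [0,-2.7,1.47],
    [0,-3.5,2.12],
    [0,-4.23,2.85],
    [0,-4.89,3.64],
    [0,-5.47,4.49],
    [0,-5.97,5.39],
    [0,-6.38,6.33],
    [0,-6.7,7.3]
  ],
  "spin": [0,0,0,0,0,0,0,0,0,0]
}}

```text
t: 4.38
tool_pos: [534.6, 98.2, 175.3]
ee_rot: [-0.702, 0.703, 0.079, -0.082]
force: [-6.1, -3.0, -1.1]
width: 39.6
```

Run:
```python
from h import *
o,R,p=tool(); print(o['t'],W2S(p), o['width'],o['force'])
f=grab('wrist','wr3')
```

```text
4.375 [[ 1.11825827e+02 -1.33185808e-01  1.75319482e+02]] 39.60741467008587 [-6.09460648 -2.96973969 -1.11028842]
```

View pics/wr3.png

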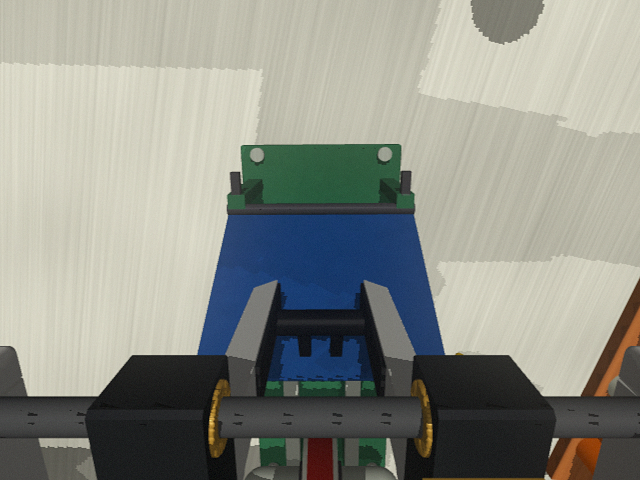

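The handle is still held at (320,322) and the cover is past halfway. Continuing to the stop.

Call:
{"name": "send_rows", "arguments": {
  "travel": [
    [0,-0.22,1.0],
    [0,-0.35,2.03],
    [0,-0.38,3.06],
    [0,-0.32,4.09],
    [0,-0.15,5.11],
    [0,0.1,6.1],
    [0,0.45,7.07],
    [0,0.85,7.9],
    [0,0.89,8.0]
  ],
  "spin": [0,0,0,0,0,0,0,0,0]
}}

```text
t: 5.55
tool_pos: [515.7, 177.6, 167.5]
ee_rot: [0.703, -0.702, -0.08, 0.083]
force: [-7.9, -2.9, 4.0]
width: 39.4
```

Call:
{"name": "send_rows", "arguments": {
  "travel": [
    [0,0.12,0.25],
    [0,0.2,0.42],
    [0,0.2,0.42]
  ],
  "spin": [0,0,0]
}}

```text
t: 5.92
tool_pos: [514.8, 181.4, 165.5]
ee_rot: [0.703, -0.702, -0.079, 0.083]
force: [-9.4, -1.0, 2.8]
width: 39.7
```

Run:
```python
from h import *
o,R,p=tool(); s=W2S(p)[0]; print(o['t'],s, o['width'],o['force'],RS.T@o['force'])
print('ang', np.arctan2(s[2]+17.8-88,140-s[0])-np.arctan2(28,105), np.hypot(s[2]+17.8-88,140-s[0]))
f=grab('side','sd4');grab('wrist','wr4')
im=np.hstack([cv2.resize(f['img'][100:340,220:400],None,fx=2.2,fy=2.2)]); cv2.imwrite('pics/sd4c.png',np.clip(im[:,:,::-1].astype(float)*1.4,0,255).astype(np.uint8))
```

```text
5.925 [197.31481424  -0.34153018 165.46543991] 39.72388774802872 [-9.39359463 -1.01530495  2.77272525] [1.21545181 9.36979942 2.77272525]
ang 1.8518131655619319 111.17774944984455
```

View pics/sd4c.png

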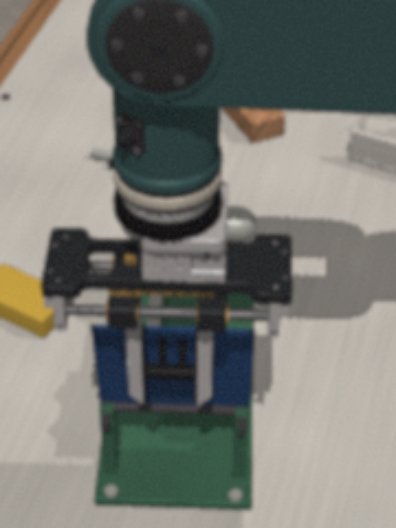

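View pics/wr4.png

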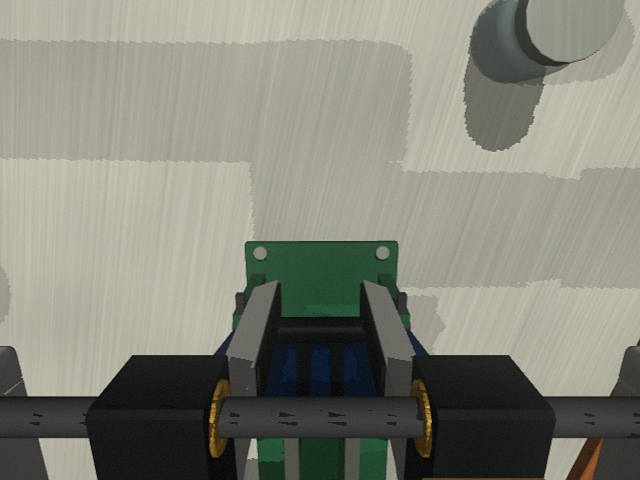

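Call:
{"name": "send_rows", "arguments": {
  "travel": [
    [0,0.15,0.25],
    [0,0.3,0.5],
    [0,0.3,0.5],
    [0,0.3,0.5]
  ],
  "spin": [0,0,0,0]
}}

```text
t: 6.52
tool_pos: [514.8, 182.0, 165.0]
ee_rot: [-0.7, 0.705, 0.079, -0.081]
force: [-9.5, -12.2, 11.0]
width: 39.8
```

Run:
```python
from h import *
o,R,p=tool(); s=W2S(p)[0]; print(o['t'],s, o['width'],o['force'],RS.T@o['force'])
g=grab('wrist','wr5')
s=W2S(world(g).reshape(-1,3)).reshape(480,640,3)
for v in range(310,400,5): print(v,s[v,320].round(1),s[v,340].round(1),s[v,296].round(1),s[v,283].round(1),g['img'][v,320])
```

```text
6.525 [197.89671357  -0.46617101 165.00267057] 39.814093332218164 [ -9.54280297 -12.24895912  10.95276105] [-9.67007948 12.14873043 10.95276105]
310 [110.6   0.2   8.7] [111.1 -18.9   9.8] [111.2  23.    9.5] [111.5  35.3   9.9] [41 90 59]
315 [105.8   0.2   9.6] [106.  -18.9  10.3] [105.6  23.2   8.8] [106.4  35.5  10.2] [32 73 49]
320 [196.1  -1.4 185.6] [195.9 -10.5 185.3] [195.9   9.5 185.1] [195.5  15.5 184.3] [19 21 18]
325 [194.3  -1.4 186.8] [194.  -10.4 186.5] [195.2   9.3 188.3] [194.1  15.4 186.3] [18 20 20]
330 [192.9  -1.4 188.9] [193.3 -10.3 189.8] [192.6   9.4 188.2] [192.5  15.3 188. ] [36 36 35]
335 [190.   -1.4 188.3] [190.2 -10.4 188.7] [191.1   9.3 190. ] [191.1  15.2 189.8] [11 16 15]
340 [188.2  -1.3 189.5] [187.5 -10.4 188.4] [187.9   9.5 188.8] [188.3  15.3 189.4] [ 8 11 12]
345 [145.4  -0.7 125.1] [184.5 -10.4 187.8] [184.5   9.7 187.6] [145.4  23.1 124.7] [ 5 13 31]
350 [147.6  -0.7 134.2] [182.3 -10.4 188.4] [183.    9.6 189.3] [146.7  22.3 132.5] [ 0 21 42]
355 [148.9  -0.8 141.6] [179.9 -10.4 188.8] [149.   13.6 141.5] [149.1  21.3 141.6] [13 30 50]
360 [150.7  -0.8 149.3] [177.5 -10.4 189.2] [150.6  13.1 149. ] [151.   20.5 149.6] [ 9 27 49]
365 [152.1  -0.8 156.1] [175.8 -10.3 190.5] [152.6  12.5 156.8] [152.4  19.8 156.4] [13 29 48]
370 [154.3  -0.9 163.8] [173.4 -10.3 190.9] [154.   12.1 163.3] [154.4  19.  163.8] [11 24 48]
375 [156.1  -0.9 170.6] [171.2 -10.3 191.5] [156.3  11.5 170.8] [155.4  18.5 169.5] [ 7 23 45]
380 [157.   -1.  175.9] [168.7 -10.3 191.8] [157.4  11.1 176.4] [156.5  17.9 175.1] [ 8 20 35]
385 [158.5  -1.  181.8] [166.7 -10.3 192.7] [158.8  10.7 182.2] [158.8  17.1 182. ] [ 5 13 25]
390 [159.8  -1.  187.3] [164.4 -10.3 193.2] [159.8  10.4 187.1] [160.3  16.5 187.7] [10 17 30]
395 [161.4  -1.1 192.7] [162.8 -10.2 194.6] [161.3  10.  192.5] [161.1  16.1 192.3] [14 22 31]
```

View pics/wr5.png

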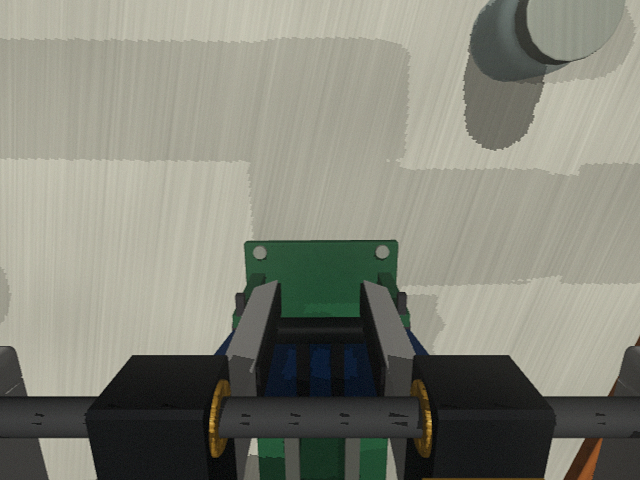

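Stop reached: force rose to ~15 N with only 0.8 mm of motion, and the plate slope gives 1.80 rad. Releasing and rising, then moving towards the wheel.

Call:
{"name": "send_rows", "arguments": {
  "travel": [
    [0,-0.2,-0.4],
    [0,-0.2,-0.4],
    [0,-0.2,-0.4],
    [0,-0.2,-0.4],
    [0,-0.2,-0.4],
    [0,-2,-0.4],
    [0,-5,-0.4],
    [0,-8.5,-0.4],
    [0,-8.5,-0.4]
  ],
  "spin": [0,0,0,0,0,0,0,0,0],
  "hand": 0.85
}}

```text
t: 7.7
tool_pos: [519.2, 182.0, 251.7]
ee_rot: [0.703, -0.702, -0.084, 0.078]
force: [0.5, -0.9, 0.0]
width: 80.1
```

Call:
{"name": "send_rows", "arguments": {
  "travel": [
    [0,0,-2.5],
    [0,0,-7],
    [0,0,-12],
    [0,0,-17],
    [0,0,-22],
    [0,0,-27],
    [0,0,-31],
    [0,0,-33.5],
    [0,0,-33.5]
  ],
  "spin": [0,0,0,0,0,0,0,0,0]
}}

```text
t: 8.82
tool_pos: [593.2, -145.7, 245.6]
ee_rot: [0.703, -0.702, -0.08, 0.081]
force: [0.5, -0.6, -0.7]
width: 80.0
```

Run:
```python
from h import *
o,R,p=tool(); s=W2S(p)[0]; print(o['t'],s, o['width'],RS.T@o['force'],(RS.T@R).round(3).tolist())
grab('wrist','wr6'); f=grab('top','tp6'); grab('side','sd6')
cv2.imwrite('pics/tp6c.png',np.clip(cv2.resize(f['img'][150:275,220:420],None,fx=3,fy=3)[:,:,::-1]*1.5,0,255).astype(np.uint8))
```

```text
8.825 [-1.39055402e+02  1.09543963e-01  2.45557551e+02] 79.95838321454947 [-0.70214486 -0.31151991 -0.70568751] [[-0.01, 0.001, 1.0], [-1.0, 0.001, -0.01], [-0.001, -1.0, 0.001]]
```

View pics/wr6.png

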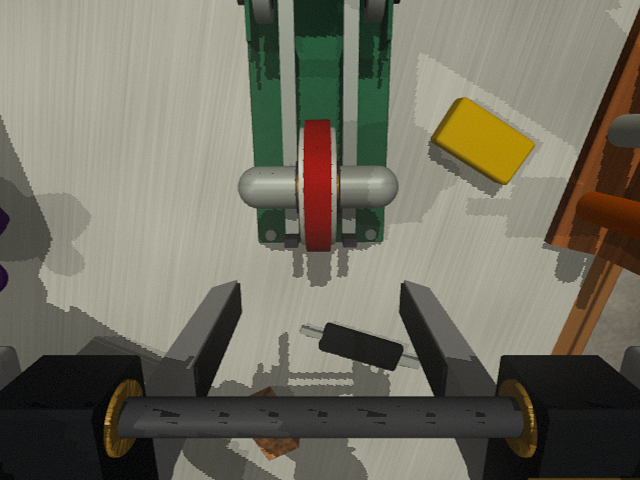

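View pics/sd6.png

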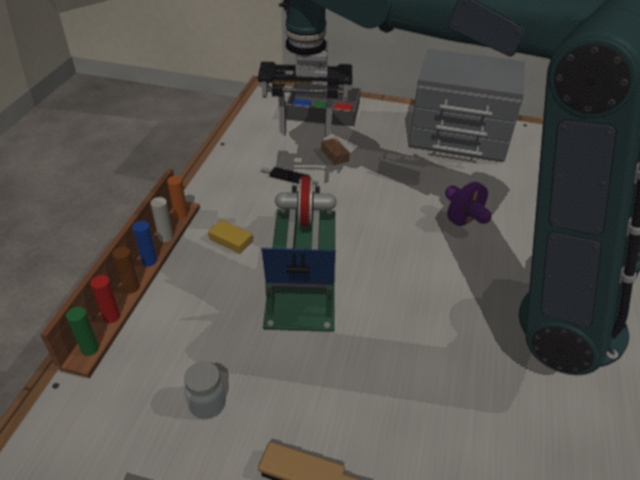

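The cover stands open (side view, plate at (300,265)). In the wrist view the wheel is at (318,186) with its mandrel from columns 238 to 398, centred between the fingers.

Run:
```python
from h import *
f=load('wr6'); s=W2S(world(f).reshape(-1,3)).reshape(480,640,3)
for u in [260,280,360,380]:
    c=s[160:215,u]; k=c[:,2]>90; c=c[k]; print(u,c[:,0].min().round(1),c[:,0].max().round(1),c[:,1].mean().round(1),c[:,2].max().round(1))
print('ends',[s[186,u].round(1).tolist() for u in (238,240,244,392,395,398)])
# yellow
im=f['img'][110:260,230:410]; cv2.imwrite('pics/wr6c.png',cv2.resize(im,None,fx=4,fy=4,interpolation=cv2.INTER_CUBIC)[:,:,::-1])
c=s[240:246,285:300].reshape(-1,3); print('stops',c[c[:,2]>60].mean(0))
```

```text
260 -122.9 -88.4 48.0 114.5
280 -123.1 -88.5 31.6 114.7
360 -122.7 -89.0 -33.5 113.7
380 -123.4 -89.2 -49.8 113.9
ends [[-104.3, 67.8, 99.7], [-103.4, 64.7, 106.5], [-103.0, 60.9, 109.1], [-104.2, -59.4, 109.8], [-104.6, -62.3, 107.4], [-105.5, -65.9, 101.5]]
stops [-154.98925265   24.57689421   97.17220363]
```

View pics/wr6c.png

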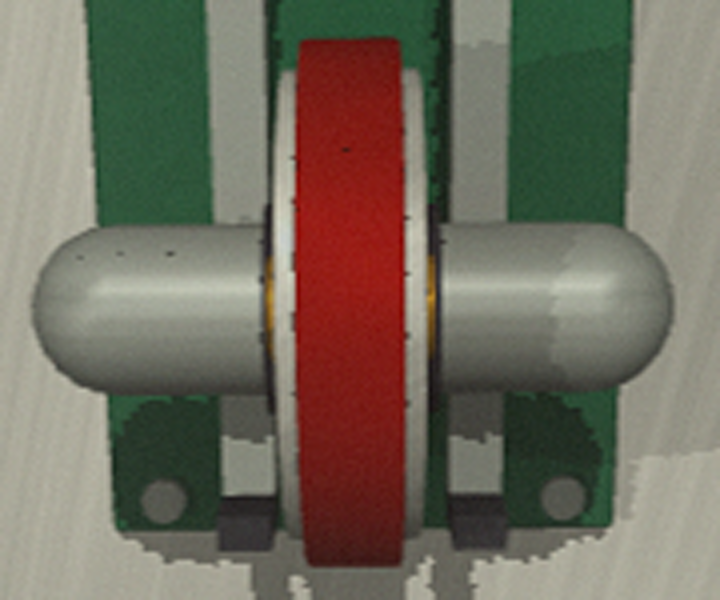

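Mandrel axis at stand x −105.5, y ≈0, square to the fingers. I'll straddle the wheel and push the mandrel from behind with both fingertips at mandrel height.

Call:
{"name": "send_rows", "arguments": {
  "travel": [
    [0,4,0],
    [0,8,0],
    [0,12,0],
    [0,14.5,0],
    [0,15.5,0],
    [0,15.5,0]
  ],
  "spin": [-0.5,-0.5,-0.5,-0.5,-0.5,-0.5],
  "hand": 0.85
}}

```text
t: 9.72
tool_pos: [593.3, -143.8, 91.7]
ee_rot: [0.702, -0.702, -0.084, 0.084]
force: [-0.3, 0.1, -0.4]
width: 79.6
```

Run:
```python
from h import *
o,R,p=tool(); s=W2S(p)[0]; print(o['t'],s, o['width'],RS.T@o['force'],(RS.T@R).round(3).tolist())
grab('wrist','wr7')
```

```text
9.725 [-137.21176443   -0.43164527   91.71960774] 79.63990934746441 [ 0.18729822  0.28483054 -0.43487787] [[0.002, 0.0, 1.0], [-1.0, 0.0, 0.002], [-0.0, -1.0, 0.0]]
```

View pics/wr7.png

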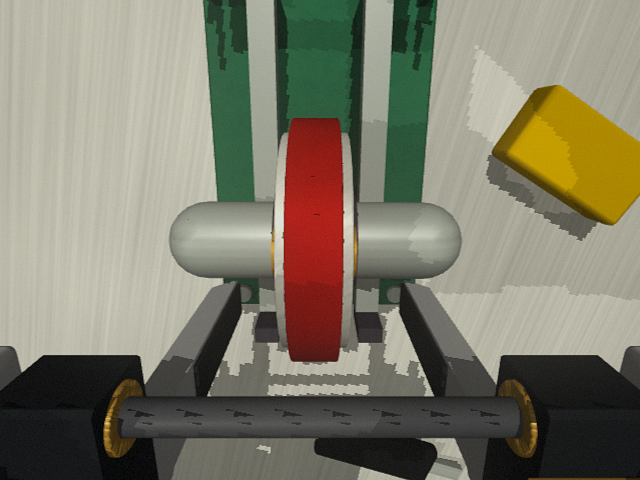

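The fingertips at (238,290) and (403,290) sit behind the mandrel, with the wheel between them. Starting a slow push.

Call:
{"name": "send_rows", "arguments": {
  "travel": [
    [0,0.3,0.3],
    [0,0.3,0.6],
    [0,0.3,0.9],
    [0,0.3,1.2],
    [0,0.3,1.6],
    [0,0.3,2.0],
    [0,0.3,2.0]
  ],
  "spin": [0,0,0,0,0,0,0]
}}

```text
t: 10.65
tool_pos: [592.2, -132.6, 95.0]
ee_rot: [-0.697, 0.708, 0.086, -0.079]
force: [2.1, -8.6, 6.9]
width: 80.0
```

```bash
cat > st.py <<'E'
from h import *
import sys
o,R,p=tool(); s=W2S(p)[0]; print(o['t'],s, o['width'],RS.T@o['force'],(RS.T@R).round(3).tolist())
f=grab('wrist',sys.argv[1]); s=W2S(world(f).reshape(-1,3)).reshape(480,640,3)
img=f['img'].astype(int)
m=(abs(abs(s[...,1])-40)<10)&(s[...,2]>103)&(s[...,2]<122)&(s[...,0]>-135)&(s[...,0]<125)
m&=(img.max(-1)-img.min(-1)<25); m[350:]=0
for sg in (1,-1):
    q=s[m&(np.sign(s[...,1])==sg)]
    if len(q): print('mandrel side',sg,len(q),np.percentile(q,2,axis=0).round(1),np.percentile(q,98,axis=0).round(1))
E
python3 st.py wr8
```

```text
10.65 [-126.07311346   -2.01132103   94.98958114] 79.97834342888349 [-8.85994334  0.02493354  6.94428294] [[-0.001, -0.017, 1.0], [-1.0, -0.008, -0.002], [0.008, -1.0, -0.017]]
mandrel side 1 4022 [-130.1   30.5  103.8] [-82.8  49.5 120.2]
mandrel side -1 3804 [-130.4  -49.7  103.9] [-82.8 -30.5 120.1]
```

View pics/wr8.png

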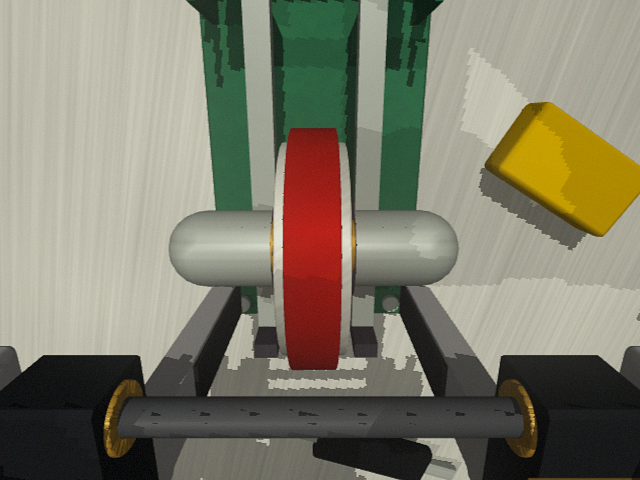

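```bash
cat > cyl.py <<'E'
from h import *
from scipy.optimize import least_squares
import sys
def fit(tag,x0,cols):
    f=load(tag); s=W2S(world(f).reshape(-1,3)).reshape(480,640,3)
    for a,b,r0,r1 in cols:
        q=s[r0:r1,a:b].reshape(-1,3); 
        r=least_squares(lambda c:np.hypot(q[:,0]-c[0],q[:,2]-c[1])-18,[x0,96],loss='soft_l1'); print(tag,a,r.x.round(1),np.median(abs(r.fun)).round(2),q[:,2].max().round(1),q[:,1].mean().round(1))
if __name__=='__main__':
    fit('wr6',-105,[(262,290,172,200),(345,372,172,200)])
    fit('wr7',-105,[(210,265,208,265),(365,420,208,265)])
    fit('wr8',-100,[(210,265,218,275),(365,420,218,275)])
E
python3 cyl.py
```

```text
wr6 262 [-106.5   94.9] 0.43 424.6 34.8
wr6 345 [-106.6   94.8] 0.44 424.6 -31.6
wr7 210 [-106.3   94.9] 0.37 270.7 34.3
wr7 365 [-106.5   94.9] 0.38 270.7 -32.2
wr8 210 [-99.3  97.2] 0.38 272.5 33.0
wr8 365 [-99.4  97.3] 0.38 272.5 -34.0
```

The wheel has climbed most of the way out of the park (x −99, z 97 of 98). The arm is compliant, so I lower the tips slightly and continue gently.

Call:
{"name": "send_rows", "arguments": {
  "travel": [
    [0,0.4,0.0],
    [0,0.4,0.2],
    [0,0.4,0.4],
    [0,0.4,0.6],
    [0,0.4,0.8],
    [0,0.4,0.8]
  ],
  "spin": [0,0,0,0,0,0]
}}

```text
t: 11.45
tool_pos: [586.7, -117.3, 84.6]
ee_rot: [0.702, -0.702, -0.084, 0.084]
force: [0.2, 0.2, 0.1]
width: 79.8
```

```bash
python3 st.py wr9; python3 -c "
from cyl import *
fit('wr9',-95,[(210,265,208,265),(365,420,208,265)])"
```

```text
11.45 [-109.87617049   -0.26636796   84.55681225] 79.82163226213201 [ 0.14393987 -0.24150729  0.13204172] [[0.001, 0.0, 1.0], [-1.0, 0.0, 0.001], [-0.0, -1.0, 0.0]]
mandrel side 1 6124 [-112.7   30.5  104.1] [  1.4  49.6 119.9]
mandrel side -1 6019 [-113.2  -49.6  104.1] [  1.2 -30.4 119.8]
wr9 210 [-98.6  -4.3] 3.7 263.5 53.3
wr9 365 [-95.2  27.6] 6.12 263.5 -46.2
```

View pics/wr9.png

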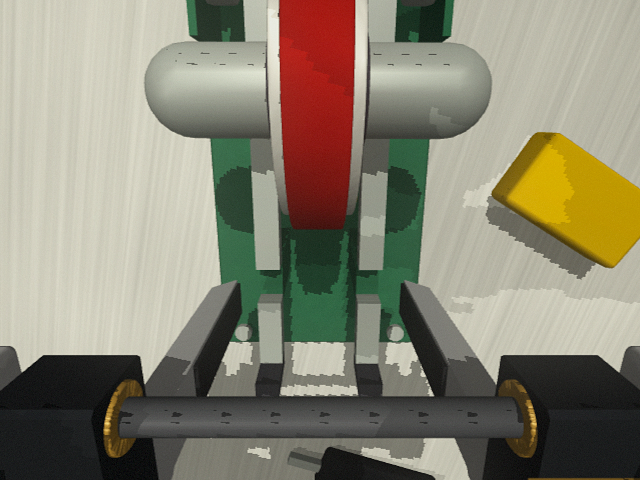

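```bash
python3 -c "
from cyl import *
fit('wr9',-30,[(200,260,45,125),(375,440,45,125)])"; python3 st.py wr10;python3 -c "
from cyl import *
fit('wr10',-30,[(200,260,45,125),(375,440,45,125)])"
```

```text
wr9 200 [-14.3  97.6] 0.38 263.5 31.3
wr9 375 [-14.5  97.6] 0.39 263.5 -32.3
11.5 [-110.02658267   -0.28019375   84.5930674 ] 79.79017502100558 [0.4987562  0.43717497 0.65015634] [[0.001, -0.0, 1.0], [-1.0, -0.0, 0.001], [0.0, -1.0, -0.0]]
mandrel side 1 5999 [-112.9   30.5  104.1] [ -3.   49.6 119.9]
mandrel side -1 5858 [-113.3  -49.6  104.2] [ -3.3 -30.4 119.4]
wr10 200 [-18.4  97.3] 0.49 263.6 33.5
wr10 375 [-18.5  97.3] 0.53 263.6 -34.6
```

The wheel popped out, ran ahead to x≈−14 and is now rocking back on the rails. The fingers block its return to the park. Letting it calm.

Call:
{"name": "send_rows", "arguments": {
  "travel": [
    [0,0,0],
    [0,0,0],
    [0,0,0],
    [0,0,0],
    [0,0,0],
    [0,0,0],
    [0,0,0],
    [0,0,0],
    [0,0,0],
    [0,0,0]
  ],
  "spin": [0,0,0,0,0,0,0,0,0,0]
}}

```text
t: 12.8
tool_pos: [586.7, -117.6, 84.6]
ee_rot: [-0.702, 0.702, 0.084, -0.084]
force: [0.2, -0.0, 0.6]
width: 79.7
```

```bash
python3 st.py wr11
```

```text
12.8 [-110.19569665   -0.21042968   84.58942074] 79.74455687078883 [-0.07987713 -0.13915406  0.55624495] [[0.001, -0.0, 1.0], [-1.0, 0.0, 0.001], [-0.0, -1.0, -0.0]]
mandrel side 1 4886 [-114.2   30.5  104. ] [-48.5  49.6 120.3]
mandrel side -1 4780 [-114.6  -49.6  104. ] [-48.8 -30.5 120.1]
```

View pics/wr11.png

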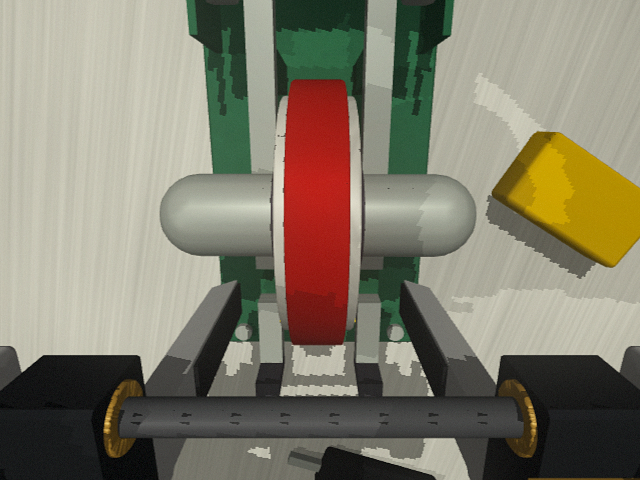

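The wheel is now near x≈−66, rocking gently. Following up with a steady push.

Call:
{"name": "send_rows", "arguments": {
  "travel": [
    [0,0,0.6],
    [0,0,1.3],
    [0,0,2.0],
    [0,0,2.7],
    [0,0,3.4],
    [0,0,4.1],
    [0,0,4.8],
    [0,0,5.5],
    [0,0,6.2],
    [0,0,6.9]
  ],
  "spin": [0,0,0,0,0,0,0,0,0,0]
}}

```text
t: 14.1
tool_pos: [570.6, -50.3, 84.9]
ee_rot: [-0.702, 0.702, 0.084, -0.084]
force: [0.6, -3.5, 3.0]
width: 80.0
```

```bash
python3 st.py wr12
```

```text
14.1 [-41.06108184  -0.3075572   84.85808105] 80.0266760203534 [-3.50814988  0.22607494  2.95684614] [[0.001, -0.001, 1.0], [-1.0, -0.001, 0.001], [0.001, -1.0, -0.001]]
mandrel side 1 4537 [-44.7  30.5 103.8] [  2.6  49.6 120.3]
mandrel side -1 4433 [-45.8 -49.6 103.8] [  2.6 -30.5 120.2]
```

View pics/wr12.png

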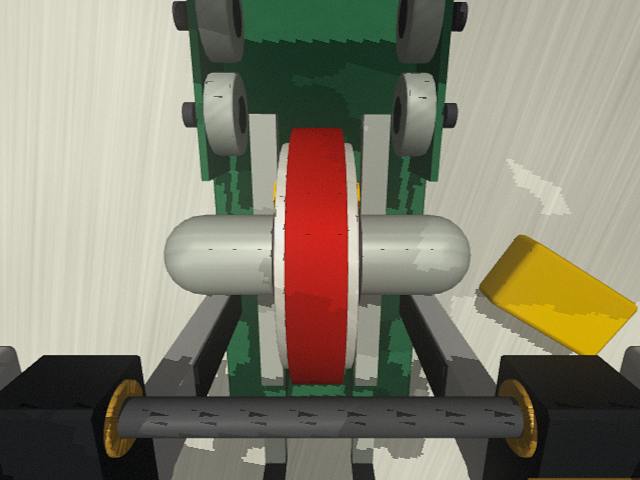

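The wheel is in contact at x≈−15 and the roller pairs are visible ahead at rows 20 and 115. Continuing.

Call:
{"name": "send_rows", "arguments": {
  "travel": [
    [0,0,0.6],
    [0,0,1.2],
    [0,0,1.8],
    [0,0,2.4],
    [0,0,3.0],
    [0,0,3.6],
    [0,0,4.2],
    [0,0,4.8],
    [0,0,5.3],
    [0,0,5.7]
  ],
  "spin": [0,0,0,0,0,0,0,0,0,0]
}}

```text
t: 15.4
tool_pos: [557.0, 5.2, 84.5]
ee_rot: [-0.702, 0.702, 0.084, -0.084]
force: [1.0, -2.8, 2.2]
width: 79.9
```

```bash
python3 st.py wr13
```

```text
15.4 [ 1.61615684e+01 -5.14448131e-02  8.45369512e+01] 79.89041966972819 [-2.92703062 -0.36625753  2.24252421] [[0.001, -0.0, 1.0], [-1.0, 0.0, 0.001], [-0.0, -1.0, -0.0]]
mandrel side 1 4530 [ 12.4  30.5 103.8] [ 59.7  49.5 120.3]
mandrel side -1 4444 [ 11.5 -49.6 103.8] [ 59.7 -30.4 120.4]
```

View pics/wr13.png

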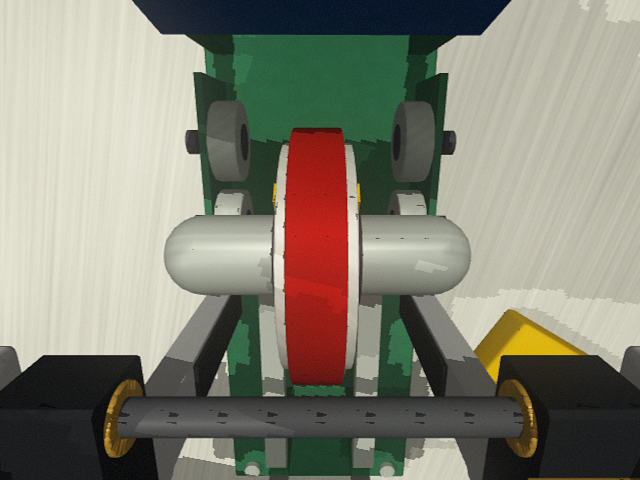

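The wheel is at x≈42. A few more mm will tip it into the dip, then I back off.

Call:
{"name": "send_rows", "arguments": {
  "travel": [
    [0,0,0.3],
    [0,0,0.6],
    [0,0,0.9],
    [0,0,1.2],
    [0,0,1.2]
  ],
  "spin": [0,0,0,0,0]
}}

```text
t: 16.08
tool_pos: [553.9, 17.1, 84.3]
ee_rot: [0.702, -0.702, -0.084, 0.084]
force: [0.3, 0.1, 0.3]
width: 80.0
```

```bash
python3 st.py wr14
```

```text
16.075 [28.39514058  0.10537951 84.2903838 ] 79.985212797475 [ 0.00581191 -0.26076009  0.33913908] [[0.002, 0.001, 1.0], [-1.0, 0.001, 0.002], [-0.001, -1.0, 0.001]]
mandrel side 1 3729 [ 23.9  30.6 103.3] [ 81.2  49.6 120.8]
mandrel side -1 3638 [ 23.2 -49.6 103.3] [ 81.2 -30.5 120.8]
```

View pics/wr14.png

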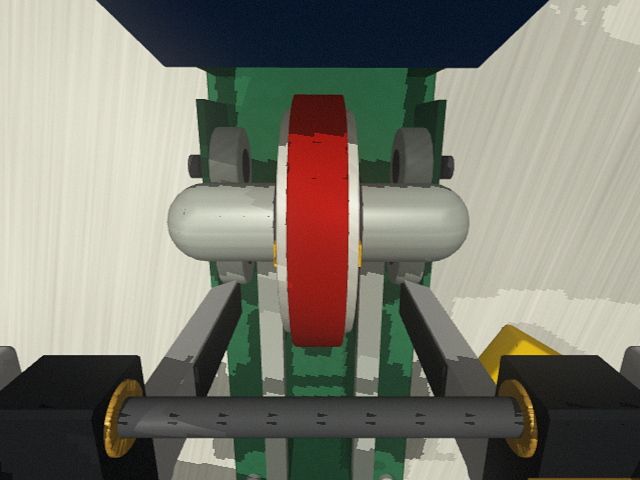

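It dropped into the dip (mandrel between the roller pairs, no contact force). Backing off, rising, and letting it settle.

Call:
{"name": "send_rows", "arguments": {
  "travel": [
    [0,0,-1],
    [0,0,-2.5],
    [0,-3,-4],
    [0,-7,-6],
    [0,-11,-8],
    [0,-14,-10],
    [0,-15,-12],
    [0,-15,-13],
    [0,-15,-13],
    [0,-15,-13]
  ],
  "spin": [0,0,0,0,0,0,0,0,0,0]
}}

```text
t: 17.38
tool_pos: [584.3, -109.4, 233.3]
ee_rot: [0.702, -0.702, -0.083, 0.085]
force: [0.2, 0.6, -0.0]
width: 79.9
```

Call:
{"name": "send_rows", "arguments": {
  "travel": [
    [0,0,0],
    [0,0,0],
    [0,0,0],
    [0,0,0],
    [0,0,0],
    [0,0,0],
    [0,0,0],
    [0,0,0],
    [0,0,0],
    [0,0,0]
  ],
  "spin": [0,0,0,0,0,0,0,0,0,0]
}}

```text
t: 18.62
tool_pos: [584.9, -109.8, 234.6]
ee_rot: [-0.702, 0.702, 0.084, -0.084]
force: [-1.1, -0.8, -0.4]
width: 80.1
```

Call:
{"name": "send_rows", "arguments": {
  "travel": [
    [0,0,0],
    [0,0,0],
    [0,0,0],
    [0,0,0],
    [0,0,0],
    [0,0,0],
    [0,0,0],
    [0,0,0],
    [0,0,0],
    [0,0,0]
  ],
  "spin": [0,0,0,0,0,0,0,0,0,0]
}}

```text
t: 19.88
tool_pos: [584.9, -109.8, 234.6]
ee_rot: [-0.702, 0.702, 0.084, -0.084]
force: [0.2, -0.8, -0.7]
width: 80.1
```

```bash
python3 st.py wr15; python3 -c "
from h import *
f=grab('side','sd15')
cv2.imwrite('pics/sd15c.png',np.clip(cv2.resize(f['img'][160:340,220:400],None,fx=3.3,fy=3.3,interpolation=cv2.INTER_CUBIC)[:,:,::-1]*1.5,0,255).astype(np.uint8))"
```

```text
19.875 [-1.02167880e+02 -2.05518556e-01  2.34572875e+02] 80.10812131835982 [-0.79594192 -0.03585959 -0.73718302] [[0.001, -0.0, 1.0], [-1.0, -0.0, 0.001], [0.0, -1.0, -0.0]]
mandrel side 1 436 [ 55.   30.4 103.2] [ 64.   49.6 108.5]
mandrel side -1 449 [ 55.  -49.6 103.2] [ 63.9 -30.4 108.6]
```

View pics/wr15.png

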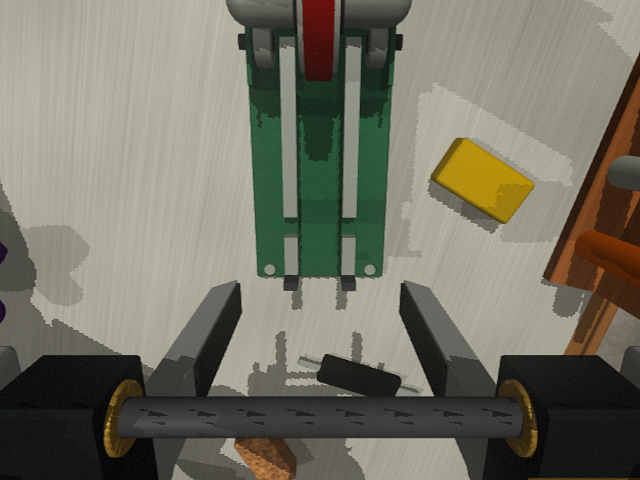

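View pics/sd15c.png

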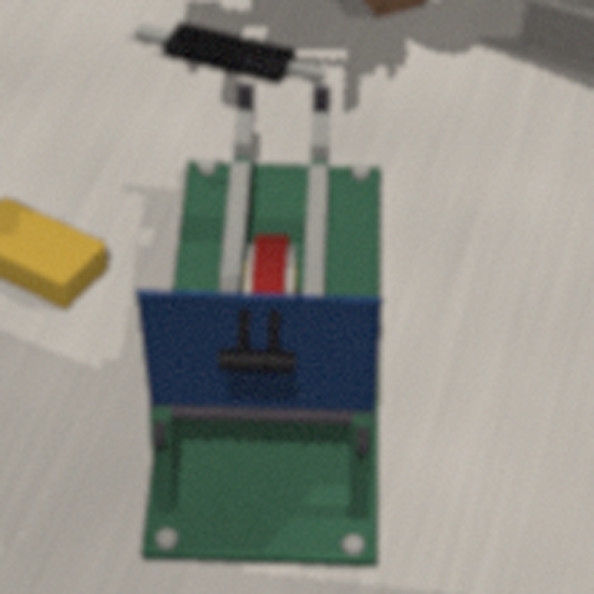

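```bash
python3 -c "
from h import *
f=load('wr15');print(f['mtx'])
o,R,p=tool();T=f['world_from_camera'];print('cam off tool',R.T@(T[:3,3]-p),'axes in tool',(R.T@T[:3,:3]).round(3))
f=grab('top','tp15');print(proj(f,S2W([70,0,91])))
cv2.imwrite('pics/tp15c.png',np.clip(cv2.resize(f['img'][150:275,220:420],None,fx=4,fy=4,interpolation=cv2.INTER_CUBIC)[:,:,::-1]*1.6,0,255).astype(np.uint8))"
```

```text
[[388.18432398   0.         320.05552514]
 [  0.         388.18432398 240.38781724]
 [  0.           0.           1.        ]]
cam off tool [   1.03382464 -178.95418064   82.76747759] axes in tool [[ 1.    -0.001 -0.   ]
 [ 0.    -0.285  0.959]
 [-0.001 -0.959 -0.285]]
[[285.00595591 213.08023257]]
```

View pics/tp15c.png

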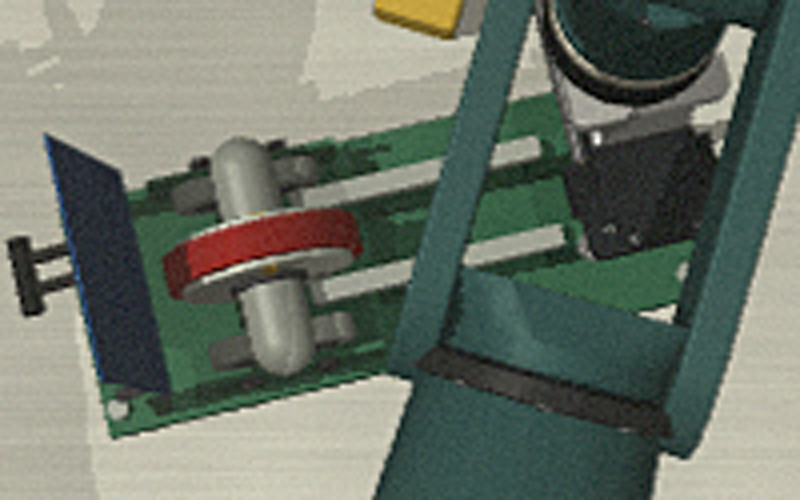

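Yellowish spots show at the top of the wheel on both faces at crop (268,268) and (258,213): either the paint mark (good) or brass. I'm moving the wrist camera to the side to see the face.

Call:
{"name": "send_rows", "arguments": {
  "travel": [
    [-3,0,1],
    [-7,0,4],
    [-11,0,8],
    [-14,1,11],
    [-16,3,14],
    [-17,4.5,16],
    [-17,5,17],
    [-17,5,17]
  ],
  "spin": [0,0,0,0,0,0,0,0]
}}

```text
t: 21.02
tool_pos: [379.9, 15.6, 184.8]
ee_rot: [-0.702, 0.702, 0.084, -0.084]
force: [-0.3, -0.9, -0.1]
width: 79.8
```

```bash
python3 -c "
from h import *
f=grab('wrist','wr16');print(proj(f,S2W([70,14,91])), get_obs()['t'])
u=proj(f,S2W([70,14,91]))[0].astype(int)
x0=max(0,min(640-200,u[0]-100)); y0=max(0,min(330,u[1]-75))
cv2.imwrite('pics/wr16c.png',cv2.resize(f['img'][y0:y0+150,x0:x0+200],None,fx=4,fy=4,interpolation=cv2.INTER_CUBIC)[:,:,::-1]);print(x0,y0)"
```

```text
[[531.09664754 239.91487322]] 21.075
431 164
```

View pics/wr16c.png

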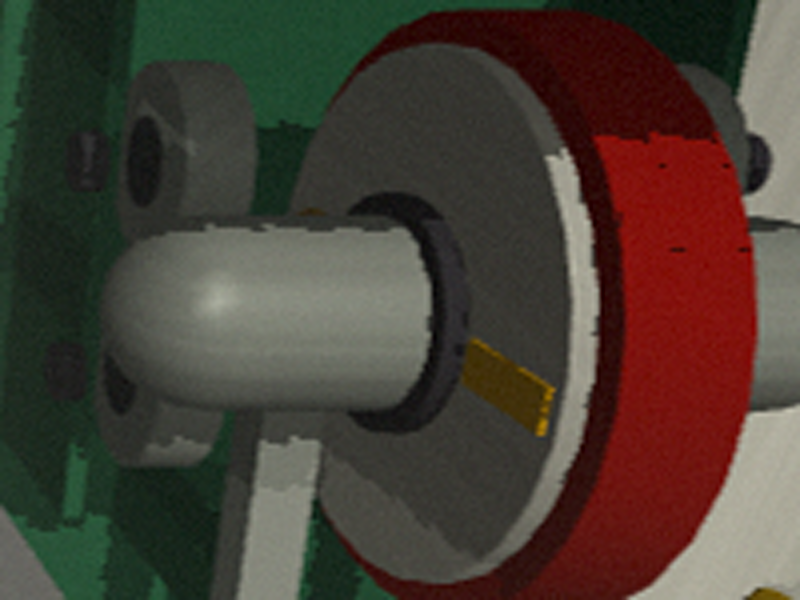

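The paint mark (rectangle at crop (510,388)) is near the top and a sliver of brass at (312,212) is opposite, below. I'll measure the tilt and check for motion.

```bash
cat > mark.py <<'E'
from h import *
import sys
f=grab('wrist',sys.argv[1]); s=W2S(world(f).reshape(-1,3)).reshape(480,640,3); i=f['img'].astype(int)
m=(i[...,0]>i[...,2]+40)&(i[...,1]>i[...,2]+25)&(abs(s[...,1]-14)<6)&(abs(s[...,0]-70)<60)&(s[...,2]>40)&(s[...,2]<160)
q=s[m]; print(get_obs()['t'],m.sum())
u=q[q[:,2]>91]; l=q[q[:,2]<=91]
if len(u): print('mark',u.mean(0).round(1),'tilt deg',np.degrees(np.arctan2(u[:,0].mean()-70,u[:,2].mean()-91)).round(1))
if len(l): print('brass',len(l),l.mean(0).round(1))
w=(i[...,0]>i[...,1]+50)&(i[...,0]>i[...,2]+50)&(abs(s[...,1])<14)&(s[...,2]>60)&(s[...,0]>0)&(s[...,0]<140); q=s[w]
from scipy.optimize import least_squares
r=least_squares(lambda c:np.hypot(q[:,0]-c[0],q[:,2]-c[1])-55,[70,91],loss='soft_l1');print('wheel centre',r.x.round(1),np.median(abs(r.fun)))
E
python3 mark.py wr17
```

```text
21.125 287
mark [ 66.9  14.9 126.6] tilt deg -5.0
wheel centre [68.3 90.3] 0.3813059256771112
```

Call:
{"name": "send_rows", "arguments": {
  "travel": [
    [0,0,0],
    [0,0,0],
    [0,0,0],
    [0,0,0]
  ],
  "spin": [0,0,0,0]
}}

```text
t: 21.62
tool_pos: [379.7, 15.3, 184.6]
ee_rot: [-0.702, 0.702, 0.084, -0.084]
force: [0.0, 0.2, -0.5]
width: 79.4
```

```bash
python3 mark.py wr18
```

```text
21.675 292
mark [ 66.9  14.9 126.6] tilt deg -5.0
wheel centre [68.3 90.3] 0.38847772071807185
```

Call:
{"name": "send_rows", "arguments": {
  "travel": [
    [0,0,0],
    [0,0,0],
    [0,0,0],
    [0,0,0],
    [0,0,0],
    [0,0,0],
    [0,0,0]
  ],
  "spin": [0,0,0,0,0,0,0]
}}

```text
t: 22.55
tool_pos: [379.6, 15.4, 184.6]
ee_rot: [-0.702, 0.702, 0.084, -0.084]
force: [-0.0, -0.3, -0.1]
width: 79.5
```

```bash
python3 mark.py wr19
```

```text
22.6 294
mark [ 66.9  14.9 126.7] tilt deg -5.0
wheel centre [68.3 90.3] 0.3981179266029926
```

The wheel is still. Its mark is within ~2–5° of straight up, so the weight is at the bottom, and the centre is at (68,90), in the dip. Last check of the cover and bystanders.

```bash
python3 -c "
from h import *
f=grab('top','tp20');a=load('top0')['img'].astype(int);b=f['img'].astype(int)
g=grab('side','sd20')
a2=load('side0')['img'];
cv2.imwrite('pics/cmp.png',np.clip(np.hstack([cv2.resize(x[50:340,60:540],(400,242)) for x in (a.astype(np.uint8),f['img'])])[:,:,::-1]*1.5,0,255).astype(np.uint8))
cv2.imwrite('pics/cmp2.png',np.clip(np.hstack([cv2.resize(x,(400,300)) for x in (a2,g['img'])])[:,:,::-1]*1.5,0,255).astype(np.uint8))
# cover plate slope
s=W2S(world(g).reshape(-1,3)).reshape(480,640,3);i=g['img'].astype(int)
m=(i[...,2]>i[...,0]+25)&(i[...,2]>i[...,1]+15)&(s[...,2]>95)&(s[...,2]<215)&(abs(s[...,1])<62)&(s[...,0]>120)&(s[...,0]<182)
q=s[m];c=np.polyfit(q[:,2],q[:,0],1);print(len(q),'cover angle',np.pi/2+np.arctan(c[0]))
"
```

```text
1474 cover angle 1.8014011521629092
```

View pics/cmp.png

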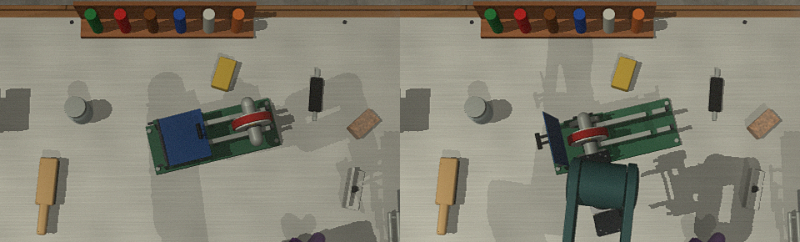

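View pics/cmp2.png

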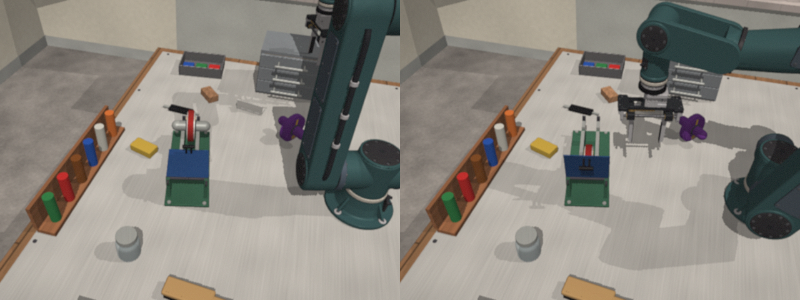

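Before and after views match for all the other objects. The cover measures 1.801 rad, the wheel is in the dip, and the arm is clear. Handing in.

```bash
python3 -c "
from workcell import arm
print(arm.close_job())"
```

```text
the job is handed in; nothing more can be done
None
```

The job is done and handed in at about 23 s. The cover is fully open, and the flywheel sits still in the roller dip with its counterweight at the bottom.

- **Cover:** I pinched the handle ends and swung the cover until the force rose to about 18 N with almost no further motion. In the last side view it measured 1.801 rad.
- **Wheel:** I pushed it along the rails at the mandrel with both fingertips, not at the rim as suggested, and did not lift it. On leaving the park it ran ahead about 85 mm, more than the 40 mm mentioned, and rocked back. I then followed it up until it dropped between the rollers.
- **Last checks:** Three pictures over 1.5 s showed no movement, and the paint mark was within 2–5° of straight up. The wheel centre measured (68, 90) mm against the nominal (70, 91), within the camera error. By eye, the before and after views show no other object moved, and the arm was touching nothing.

No check failed.

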